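# Raise the table easel's carrier by one rung

## Robot

A 6-joint arm with a two-finger parallel gripper is mounted at the origin on the work surface. World frame = base frame: x ahead of the robot, y to its left, z up, the work surface at z = 0. Lengths are in m, angles in rad, forces in N, time in s.
With the tool pointing down it reaches from about 0.425 to 0.95 m from the base axis. Payload 3.5 kg.
Tool frame: the origin (TCP) lies between the finger pads; the fingertips stand 14 mm ahead of it and the grasp point (between the pads) lies 5 mm behind it; z points along the fingers, y is the direction in which the jaws open and shut (so a half turn about z gives the same grasp; the last joint's range is limited). The gripper opens to 85 mm and grips with 20 to 120 N. Pads are 22 mm wide; open, the fingers measure 114 mm over their backs; the gripper's body (76 mm by 85 mm) begins 54 mm behind the grasp point. The pads swing forward as they close: fully open they stand 13 mm farther back than shut.
Start: joints at [-1.258, 0.286, 1.577, -0, 1.279, -0.15], TCP at [0.301, -0.604, 0.245] pointing down, gripper open.
Joint ranges: [-2.77, 2.77], [-0.9, 2.22], [0.21, 2.48], [-1.53, 4.67], [0.24, 2.81], [-2.84, 2.84]. Speed limits (rad/s): [2.79, 2.79, 3.14, 3.14, 3.14, 3.14].

## Interface

Orientations are given as a unit quaternion [x, y, z, w].
In Python, from plant import ctrl gives the robot as it stands. The module is installed in compiled form; this text tells all that it offers.
- The arm moves only by the tool servo_tool, never from a script. Its argument "increments" is text: rows parted by semicolons, each of 7 numbers parted by spaces: the turn, a rotation vector about the tool's x, y, z in rad, then the shift along the tool's x, y, z in cm, then the finger opening in cm, from 0 to 8.54. In form: ax ay az dx dy dz claw; .... A call has 1 to 10 rows; each row is the pose to reach, as a shift and turn from the pose commanded when the call began, along the tool's axes at that moment; what a row does not reach only later rows make up. A row lasts 1/12 s, in which the tool goes at most 41.7 mm and 7.16 degrees, less where a joint would pass 70% of its speed; a pose out of reach is approached as far as the arm can. A call with a gripper value outside its range is refused whole. The fingers move at their own pace and stop on an object; "grip_force" is the grip in N (left out, the last holds). Time passes only in rows, so rows that repeat a pose let the fingers close. It gives the time, the measured TCP pose, the force and the opening at its end, in the units of the state.
- ctrl.get_state(): the state, without advancing time (a new reading comes with each control period).
- ctrl.read_camera(name): name is "side" or "top"; returns (picture, depth): 400x640x3 uint8, red, green, blue; 400x640 float32, m along the optical axis (not along the pixel's ray), 0 where there is no reading.
- ctrl.camera_info(name): a dict with "camera_matrix" (3x3 intrinsics, pixels), "D" ([k1, k2, p1, p2, k3] as OpenCV has them; the pictures are not rectified), "world_to_cam" (4x4, takes a point from world to camera coordinates). Camera axes: x right, y down, z forward; pixel columns grow to the right and rows downward; lengths in m; the calibration is good to about 2 mm. A picture is of the moment at which its call begins. camera_info takes no time and is no camera call.
- ctrl.sign_off(): hands the job in, once; it reports no verdict.
The state is a dict: "time": time; "qpos": joint angles; "dq": joint speeds; "joint_efforts": joint torques, N m; "eef_pos": TCP position; "tcp_rot": TCP orientation; "contact_force": force on the tool from outside, world axes, zero at the start; "wrist_torque": the same for the moment, N m; "opening": opening from 0.0 (shut) to 1.0 (fully open).
Only numpy, scipy, OpenCV 4.12 (cv2) and the standard library are available. Lean on these libraries where they do the work, as an engineer would, in place of code of your own. Each camera call takes 0.05 s, during which the arm holds its last target.

## Task

Raise the sliding carrier of the table easel by one rung: lift it until its red gravity pawl has passed the black middle rung and swung back, then lower it and press it gently down until the pawl really bears on that rung, and let go. Do not force it down hard on the rung, do not go on to the top rung, and leave the painting things around it where they are.

Things in the scene. Friction and masses are not known exactly. Their poses are not given: they have to be found in the camera images.
- easel: Aluminium table easel fixed to the table: two uprights on 170 mm feet, 190 mm apart along its y and 204 mm high, joined by three level rungs (12 mm round bars along its y, at its x = 0). Origin on the table under the rungs' middle; x points to the side where the carrier and the pawl's red tail are, z up. Lowest and top rung: bare steel, axes 50 and 170 mm above the table.
- mid_nominal (a point): Fixed mark at the NOMINAL middle of the middle rung's axis, 110 mm above the table. The real rung (12 mm, black, rubber-mounted) is set by hand in slots up to 11 mm higher or lower, differently every time and not measured: the seat must be felt for. Loaded, it gives 1 mm for each 8 N.
- carrier (a joint): Height of the sliding carrier (m), 0 with its pawl on the lowest rung, growing straight up, travel to 0.125. Starts a little above 0. On the middle rung it reads 0.060 give or take 0.011, on the top rung 0.120. Tight guides drag about 9 N either way and it weighs 3.5 to 6.5 N: it stays where it is left, takes 12 to 17 N to lift and 2 to 6 N of push to slide down.
- grip (a point): Centre of the wooden grip bar, the carrier's highest part, above the uprights: level, along the easel's y, 160 mm long, 20 mm thick (along the easel's x), 30 mm high; 245 mm above the table at carrier height 0. Free space all round the middle 100 mm of the bar and for 80 mm below it; its top may be pressed. Opening fingers may drag the bar up a hair off its seat.
- pawl: Red gravity pawl of the carrier, 56 mm along the easel's x, 22 mm wide. Origin on its pivot, 16 mm on the easel's +x side of the rungs and 185 mm straight below the grip bar's centre; z axis up when level. Its heavy tail (+x) keeps the nose level; a rung met from below swings the nose down and aside, then it falls back level by itself. Upward it cannot swing past level.
- nose (a point): Tip of the pawl's nose (24 mm from the pivot, 8 mm thick), over the rungs. The level nose stands on a rung. Rising, it swings back only when the carrier is 17 to 21 mm above its seat on that rung (at 0.096 always past the middle rung; from about 0.100 it meets the top rung, harmless up to 0.115). Do not load it with more than 20 N; at the end it must bear on the rung with 2 N or more.
- stencil: Loose plywood stencil board with a window, 120 x 160 x 6 mm, lying on the table; origin at the centre of its underside. Leave it alone.
- paint_jar: Loose closed orange paint jar, 52 mm wide, 70 mm high; origin under its centre. Leave it alone.
- water_glass: Loose empty glass, 64 mm wide, 85 mm high; origin under its centre. Leave it alone.
- brush: Loose brush with a red handle lying on the table. Leave it alone.

How it is judged:
By the outcome, as a careful person would: the job done as asked, in the order asked, and still so for the second after the job is handed in, with the robot touching nothing.
It also fails if it takes over 48 s, if anything falls off the work surface, if the arm or the gripper's body presses on something with over 40 N, if the wrist force passes 120 N, or if a joint passes its speed limit or range.

## Working session

There is one attempt and no reset: what is moved stays moved. The work goes in short steps, Python scripts to look and compute and a tool call to move; the robot and the scene stay as the last step left them, time stands still between calls to the robot, and variables do not carry over. Pictures are saved under pics/ and viewed, and the job is handed in when it is done.

Besides the shell and the picture viewer there is one more tool, called after "Emit:" by a JSON object that holds its "op" and its "data", one argument or row to a line. servo_tool: Moves the arm, as the interface text tells. Its arguments: {"type":"object","properties":{"increments":{"type":"string"},"grip_force":{"type":"number"}},"required":["increments"]}

```bash
mkdir -p pics; python3 - <<'E'
from plant import ctrl
import cv2,numpy as np
np.set_printoptions(precision=4,suppress=True)
for n in("side","top"):
    p,d=ctrl.read_camera(n)
    cv2.imwrite(f"pics/{n}0.png",p[:,:,::-1]); np.savez(f"{n}0.npz",p=p,d=d)
    i=ctrl.camera_info(n);print(n,i["camera_matrix"],i["D"],i["world_to_cam"])
s=ctrl.get_state();print(s)
E
```

```text
side [[461.2637   0.     326.2488]
 [  0.     461.2637 200.913 ]
 [  0.       0.       1.    ]] [0.0093 0.     0.     0.     0.    ] [[-0.8687 -0.4954  0.0047  0.5293]
 [-0.3035  0.5245 -0.7955  0.281 ]
 [ 0.3916 -0.6924 -0.606   0.8414]
 [ 0.      0.      0.      1.    ]]
top [[472.7306   0.     314.5399]
 [  0.     472.7306 200.0487]
 [  0.       0.       1.    ]] [-0.1201  0.      0.      0.      0.    ] [[-0.0241 -0.9996 -0.0147  0.0585]
 [-0.9898  0.026  -0.14    0.5982]
 [ 0.1403  0.0112 -0.99    0.9646]
 [ 0.      0.      0.      1.    ]]
{'time': 0.1, 'qpos': array([-1.258 ,  0.2871,  1.578 , -0.    ,  1.2786, -0.15  ]), 'dq': array([ 0.0005, -0.0024, -0.0043,  0.0005, -0.0012, -0.0002]), 'joint_efforts': array([  0.0004, -40.7297, -29.37  ,  -0.0001,   0.0034,  -0.    ]), 'eef_pos': array([ 0.3012, -0.6035,  0.2441]), 'tcp_rot': array([ 0.9734,  0.2293, -0.0001, -0.0011]), 'contact_force': array([-0.9575, -0.1863, -1.2899]), 'wrist_torque': array([-0.0159, -0.0376, -0.0065]), 'opening': 1.0010384061352213}
```

View pics/side0.png

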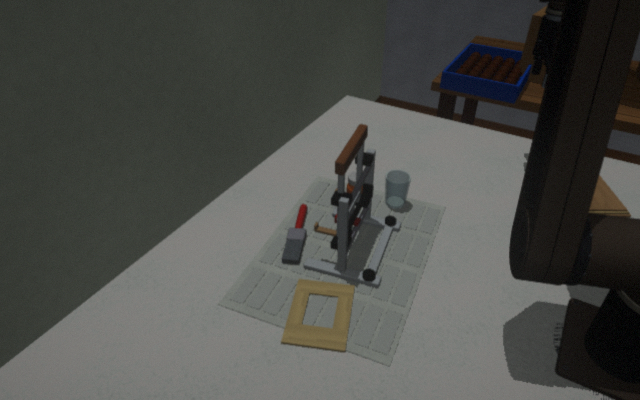

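View pics/top0.png

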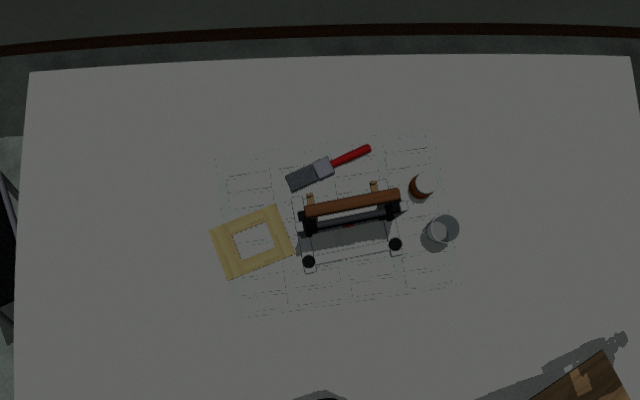

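The side view shows the wooden bar running from about (340,165) to (365,128). In the top view it runs from (305,211) to (400,194), with red showing near (348,226). Next I'll measure it.

```bash
cat > h.py <<'E'
import cv2,numpy as np
from plant import ctrl
np.set_printoptions(precision=4,suppress=True)
def unproj(n,uv,depth):
    i=ctrl.camera_info(n);K=np.array(i["camera_matrix"]);D=np.array(i["D"]);T=np.array(i["world_to_cam"])
    uv=np.asarray(uv,float).reshape(-1,1,2)
    q=cv2.undistortPoints(uv,K,D)[:,0]
    c=np.c_[q,np.ones(len(q))]*np.asarray(depth).reshape(-1,1)
    return (c-T[:3,3])@T[:3,:3]
def proj(n,P):
    i=ctrl.camera_info(n);K=np.array(i["camera_matrix"]);D=np.array(i["D"]);T=np.array(i["world_to_cam"])
    r,_=cv2.Rodrigues(T[:3,:3]);return cv2.projectPoints(np.asarray(P,float).reshape(-1,3),r,T[:3,3],K,D)[0][:,0]
def plane(n,uv,z):
    a=unproj(n,uv,np.ones(len(uv)));b=unproj(n,uv,2*np.ones(len(uv)))
    t=(z-a[:,2])/(b[:,2]-a[:,2]);return a+t[:,None]*(b-a)
E
python3 - <<'E'
from h import *
for n,(x0,y0,x1,y1) in (("top",(280,160,480,280)),("side",(270,110,430,300))):
    z=np.load(n+"0.npz");p=z["p"];d=z["d"]
    c=p[y0:y1,x0:x1,::-1]; c=np.clip(c.astype(float)*1.6,0,255).astype(np.uint8)
    s=min(800/(x1-x0),600/(y1-y0));s=int(s);cv2.imwrite(f"pics/{n}0c.png",cv2.resize(c,None,fx=s,fy=s,interpolation=cv2.INTER_CUBIC));print(n,s)
    hsv=cv2.cvtColor(p,cv2.COLOR_RGB2HSV)
    m=(hsv[...,0]<15)&(hsv[...,1]>100)&(hsv[...,2]>35)
    mm=np.zeros_like(m);mm[y0:y1,x0:x1]=m[y0:y1,x0:x1]
    k,l,st,ce=cv2.connectedComponentsWithStats(mm.astype(np.uint8))
    for j in range(1,k):
        if st[j,4]<8: continue
        ys,xs=np.where(l==j); dd=d[ys,xs];P=unproj(n,np.c_[xs,ys],dd);ok=dd>0
        P=P[ok]
        print(j,st[j],ce[j],p[ys,xs].mean(0),np.median(P,0),P.min(0),P.max(0))
        if st[j,4]>300:
            print(" z hist",np.percentile(P[:,2],[5,25,50,75,95]))
            top=P[P[:,2]>np.percentile(P[:,2],95)-0.012]
            r=cv2.minAreaRect((top[:,:2]*1000).astype(np.float32));print(" rect",r,top[:,2].mean(),len(top))
E
```

```text
top 4
1 [330 160  21   8  84] [337.7143 162.1667] [70.7619 11.5238 10.3333] [ 0.6866 -0.0079  0.0181] [ 0.677  -0.037   0.0041] [0.6945 0.0073 0.0227]
2 [410 176  21  21  78] [416.2051 188.0641] [43.2436 20.4872  7.1538] [ 0.6165 -0.1708  0.0432] [ 0.602  -0.2018  0.0008] [ 0.6472 -0.1655  0.0644]
3 [ 304  188   96   29 1038] [351.7669 201.9297] [60.3256 37.3343 21.3565] [ 0.5618 -0.0203  0.275 ] [ 0.5406 -0.0982  0.0131] [0.6201 0.0583 0.2805]
 z hist [0.2725 0.274  0.275  0.2759 0.2773]
 rect ((562.04150390625, -19.994407653808594), (18.833267211914062, 157.62327575683594), 9.788881301879883) 0.27494015163275903 1030
side 3
2 [421 110   9   4  18] [425.5 111. ] [40.7778 29.6667 22.6667] [ 1.0456 -2.1419 -0.6887] [ 1.0174 -2.1671 -0.7002] [ 1.0872 -2.1163 -0.6671]
3 [336 125  31  43 387] [350.863 145.124] [70.8062 47.9767 33.4729] [ 0.5578 -0.0029  0.2746] [ 0.5396 -0.091   0.2632] [0.5787 0.0634 0.2776]
 z hist [0.2714 0.2739 0.2746 0.2753 0.276 ]
 rect ((559.8102416992188, -13.760025024414062), (17.81692123413086, 154.70399475097656), 9.955690383911133) 0.27433899197157713 383
4 [338 167   4   4   9] [339.1111 168.7778] [39.7778 29.3333 22.5556] [0.5496 0.0599 0.2574] [0.5451 0.0589 0.2556] [0.5514 0.0622 0.2626]
7 [347 183   7  11  52] [349.5    188.1731] [69.5769 40.2692 25.9423] [ 0.636  -0.1673  0.0422] [ 0.5317 -0.1794  0.0276] [0.6478 0.0448 0.1993]
9 [295 204  12  24 162] [300.784  215.9259] [95.216  31.1667 29.3827] [ 0.6995 -0.0335  0.0186] [ 0.6786 -0.0755  0.0114] [0.7224 0.0095 0.0225]
10 [335 215   2   6   8] [335.375 217.25 ] [66.375 32.75  31.   ] [ 0.5887 -0.005   0.0814] [ 0.5873 -0.0069  0.073 ] [ 0.5909 -0.      0.0859]
11 [354 218   6   8  27] [356.3704 221.3704] [48.2222 23.5926 21.8889] [ 0.5435 -0.017   0.0781] [ 0.535  -0.0278  0.0708] [0.5477 0.0123 0.1036]
```

View pics/side0c.png

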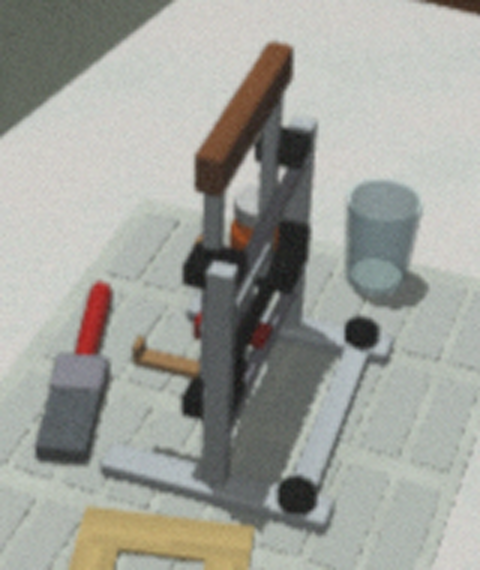

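```bash
python3 - <<'E'
from h import *
from scipy.spatial.transform import Rotation as R
s=ctrl.get_state();r=R.from_quat(s["tcp_rot"]);print(r.as_matrix())
a=np.deg2rad(9.85)
y=np.array([np.cos(a),np.sin(a),0]);z=np.array([0,0,-1.]);x=np.cross(y,z)
t=R.from_matrix(np.c_[x,y,z]);print(t.as_quat(),"rotvec tool",(r.inv()*t).as_rotvec())
print("shift tool cm",r.inv().apply(np.array([.562,-.020,.345])-s["eef_pos"])*100)
E
```

```text
[[ 0.8948  0.4464 -0.0007]
 [ 0.4464 -0.8948  0.002 ]
 [ 0.0003 -0.0021 -1.    ]]
[0.6438 0.7652 0.     0.    ] rotvec tool [-0.0016 -0.0016 -1.28  ]
shift tool cm [ 49.3882 -40.5867  -9.9912]
```

The carrier and the pawl's tail are on the far side of the easel, so easel x is roughly world +x. The bar centre is at (0.562, -0.020) with its top at z = 0.275, which puts carrier height near 0.015. Now I'll approach above it.

Emit:
{"op": "servo_tool", "data": {
  "increments": "0 0 0 0 0 -3.5 5; 0 0 -0.1 2 -1.65 -6.5 5; 0 0 -0.2 4.5 -3.7 -9 5; 0 0 -0.3 7.2 -5.9 -10 5; 0 0 -0.4 10 -8.2 -10 5; 0 0 -0.5 13 -10.7 -10 5; 0 0 -0.6 16 -13.15 -10 5; 0 0 -0.7 19 -15.6 -10 5; 0 0 -0.8 22 -18.1 -10 5; 0 0 -0.9 25 -20.5 -10 5"
}}

```text
time: 0.93
eef_pos: [0.4337, -0.3069, 0.3448]
tcp_rot: [0.775, 0.632, 0.0, -0.0]
contact_force: [1.1, 1.2, 0.1]
opening: 0.59
```

```bash
cat > go.py <<'E'
from h import *
import sys
from scipy.spatial.transform import Rotation as R
s=ctrl.get_state();r=R.from_quat(s["tcp_rot"])
a=np.deg2rad(9.85)
y=np.array([np.cos(a),np.sin(a),0]);z=np.array([0,0,-1.]);x=np.cross(y,z)
t=R.from_matrix(np.c_[x,y,z])
g=np.array([float(v) for v in sys.argv[1:4]])
print(s["time"],s["eef_pos"],s["contact_force"],s["opening"],s["qpos"])
print("rotvec",(r.inv()*t).as_rotvec(),"shift cm",r.inv().apply(g-s["eef_pos"])*100)
E
python3 go.py .562 -.020 .345
```

```text
0.9333 [ 0.4337 -0.3069  0.3448] [1.0729 1.2489 0.1073] 0.5898110120875564 [-0.8069 -0.0951  1.8075  0.0001  1.43   -0.6035]
rotvec [-0.0005 -0.0007 -0.3753] shift cm [30.6858  6.7717 -0.0074]
```

Emit:
{"op": "servo_tool", "data": {
  "increments": "0 0 -0.05 3.1 0.7 0 5; 0 0 -0.1 6.5 1.4 0 5; 0 0 -0.15 10 2.2 0 5; 0 0 -0.2 13.5 3 0 5; 0 0 -0.25 17 3.75 0 5; 0 0 -0.3 20.5 4.5 0 5; 0 0 -0.34 24 5.3 0 5; 0 0 -0.37 27.5 6.1 0 5; 0 0 -0.375 29.8 6.6 0 5; 0 0 -0.375 30.7 6.8 0 5"
}}

```text
time: 1.77
eef_pos: [0.564, -0.0195, 0.3446]
tcp_rot: [0.644, 0.765, 0.0, -0.001]
contact_force: [0.3, 0.1, -1.2]
opening: 0.585
```

Emit:
{"op": "servo_tool", "data": {
  "increments": "0 0 0 0 0 0 5; 0 0 0 0 0 0 5"
}}

```text
time: 1.93
eef_pos: [0.5632, -0.0228, 0.3448]
tcp_rot: [0.645, 0.764, -0.001, -0.0]
contact_force: [0.3, -0.3, -0.1]
opening: 0.583
```

```bash
python3 go.py .562 -.020 .255; python3 - <<'E'
from h import *
p,d=ctrl.read_camera("top");cv2.imwrite("pics/t1.png",np.clip(cv2.resize(p[100:300,220:480,::-1],None,fx=3,fy=3)*1.6,0,255).astype(np.uint8))
p,d=ctrl.read_camera("side");cv2.imwrite("pics/s1.png",np.clip(cv2.resize(p[20:300,220:480,::-1],None,fx=2,fy=2)*1.6,0,255).astype(np.uint8))
E
```

```text
1.9333 [ 0.5632 -0.0228  0.3448] [ 0.32   -0.2543 -0.0771] 0.583219134063153 [-0.2201 -0.0195  1.7353 -0.0008  1.4269 -0.3876]
rotvec [-0.0013  0.0003 -0.0044] shift cm [ 0.3021 -0.0627  8.9819]
```

View pics/s1.png

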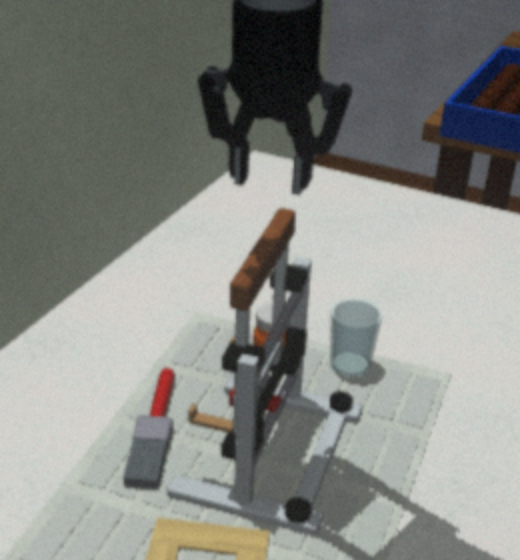

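The side view shows the open gripper centred over the bar, whose ends are at about (240,295) and (290,215). I'll descend and grip.

Emit:
{"op": "servo_tool", "data": {
  "increments": "0 0 0 0.1 -0.05 1.5 5; 0 0 0 0.2 -0.05 3.5 5; 0 0 0 0.2 -0.05 5.5 5; 0 0 0 0.2 -0.05 7.3 5; 0 0 0 0.2 -0.05 8.5 5; 0 0 0 0.2 -0.05 9 5; 0 0 0 0.2 -0.05 9 5; 0 0 0 0.2 -0.05 9 5"
}}

```text
time: 2.7
eef_pos: [0.5629, -0.0213, 0.2561]
tcp_rot: [0.646, 0.763, 0.0, 0.0]
contact_force: [0.8, 0.4, -0.0]
opening: 0.583
```

```bash
python3 go.py .562 -.020 .255
```

```text
2.7 [ 0.5629 -0.0213  0.2561] [ 0.7979  0.3906 -0.0201] 0.5829232736345878 [-0.218   0.0319  1.844  -0.0001  1.2646 -0.384 ]
rotvec [ 0.0009  0.0004 -0.0059] shift cm [ 0.1488 -0.0711  0.111 ]
```

Emit:
{"op": "servo_tool", "data": {
  "increments": "0 0 0 0 -0.05 0 3; 0 0 0 0 -0.05 0 3; 0 0 0 0 -0.05 0 3; 0 0 0 0 -0.05 0 2.2; 0 0 0 0 -0.05 0 1.6; 0 0 0 0 -0.05 0 1.2; 0 0 0 0 -0.05 0 1; 0 0 0 0 -0.05 0 1; 0 0 0 0 -0.05 0 1; 0 0 0 0 -0.05 0 1",
  "grip_force": 60
}}

```text
time: 3.53
eef_pos: [0.5634, -0.0206, 0.2563]
tcp_rot: [0.646, 0.764, 0.001, 0.001]
contact_force: [4.9, 1.1, 1.4]
opening: 0.228
```

Emit:
{"op": "servo_tool", "data": {
  "increments": "0 0 0 0 0.03 -0.3 1; 0 0 0 0 0.05 -0.8 1; 0 0 0 0 0.05 -1.5 1; 0 0 0 0 0.05 -2.2 1; 0 0 0 0 0.05 -2.9 1; 0 0 0 0 0.05 -3.6 1; 0 0 0 0 0.05 -4.2 1; 0 0 0 0 0.05 -4.6 1; 0 0 0 0 0.05 -4.8 1"
}}

```text
time: 4.28
eef_pos: [0.5633, -0.0206, 0.2992]
tcp_rot: [0.646, 0.764, 0.0, -0.0]
contact_force: [9.7, -0.7, -13.0]
opening: 0.227
```

Emit:
{"op": "servo_tool", "data": {
  "increments": "0 0 0 0 0 -0.4 1; 0 0 0 0 0 -1.1 1; 0 0 0 0 0 -1.8 1; 0 0 0 0 0 -2.5 1; 0 0 0 0 0 -3.1 1; 0 0 0 0 0 -3.5 1; 0 0 0 0 0 -3.7 1; 0 0 0 0 0 -3.7 1; 0 0 0 0 0 -3.7 1"
}}

```text
time: 5.03
eef_pos: [0.5633, -0.0206, 0.3361]
tcp_rot: [0.646, 0.764, 0.0, -0.0]
contact_force: [7.6, -1.0, -11.3]
opening: 0.222
```

```bash
python3 go.py .562 -.020 .2563; python3 - <<'E'
from h import *
for n,(x0,y0,x1,y1) in (("top",(280,160,480,280)),("side",(270,60,430,300))):
    p,d=ctrl.read_camera(n);np.savez(n+"2.npz",p=p,d=d)
    c=np.clip(p[y0:y1,x0:x1,::-1].astype(float)*1.8,0,255).astype(np.uint8)
    cv2.imwrite(f"pics/{n}2.png",cv2.resize(c,None,fx=2.5 if n=="side" else 4,fy=2.5 if n=="side" else 4,interpolation=cv2.INTER_CUBIC))
    hsv=cv2.cvtColor(p,cv2.COLOR_RGB2HSV)
    m=(hsv[...,0]<15)&(hsv[...,1]>100)&(hsv[...,2]>35);m[:y0]=0;m[y1:]=0;m[:,:x0]=0;m[:,x1:]=0
    k,l,st,ce=cv2.connectedComponentsWithStats(m.astype(np.uint8))
    for j in range(1,k):
        if st[j,4]<8: continue
        ys,xs=np.where(l==j);dd=d[ys,xs];P=unproj(n,np.c_[xs,ys],dd)[dd>0];print(st[j],np.median(P,0),np.percentile(P[:,2],[50,75,90]))
E
```

```text
5.0333 [ 0.5633 -0.0206  0.3361] [  7.5508  -0.9985 -11.2871] 0.2223887717576563 [-0.2168 -0.0162  1.7474  0.0007  1.4108 -0.3842]
rotvec [-0.0001 -0.0008 -0.0047] shift cm [ 0.0766 -0.1217  7.984 ]
[332 160   2   6   8] [0.624  0.0106 0.2786] [0.2786 0.5586 0.6032]
[325 193  17  14 144] [0.5545 0.0157 0.3549] [0.3549 0.3555 0.3563]
[302 198   5  13  39] [0.5525 0.0554 0.3549] [0.3549 0.3553 0.3562]
[344 211  11   5  21] [ 0.5564 -0.0221  0.159 ] [0.159  0.1596 0.1845]
[346 221   9   3  12] [ 0.5393 -0.0222  0.1588] [0.1588 0.161  0.1692]
[337  94  22  40 277] [0.5537 0.0276 0.3542] [0.3542 0.3549 0.3552]
[380  98  50  15 188] [ 1.202  -2.1425 -0.6799] [-0.6799 -0.6692 -0.6624]
[357 186   6  11  28] [ 0.5411 -0.0209  0.1572] [0.1572 0.1586 0.1593]
[295 204  12  24 160] [ 0.6998 -0.0319  0.0186] [0.0186 0.0198 0.0205]
```

View pics/side2.png

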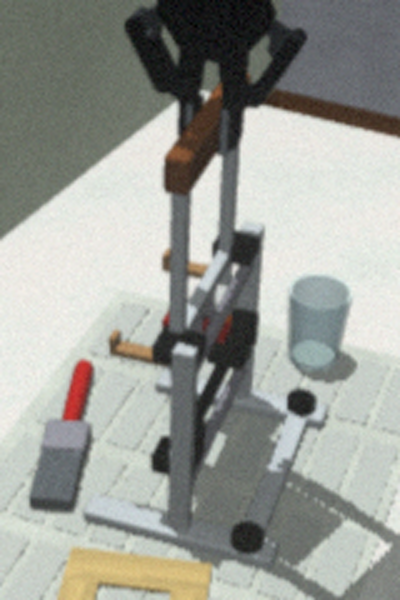

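The bar top is at 0.355, so carrier height is about 0.095. The red nose looks level at (215,328), above the black rung. I'll go up 4 mm more for certainty, and that still stays in the harmless zone.

Emit:
{"op": "servo_tool", "data": {
  "increments": "0 0 0 0 0.03 -0.2 1; 0 0 0 0 0.05 -0.4 1; 0 0 0 0 0.05 -0.45 1; 0 0 0 0 0.05 -0.45 1; 0 0 0 0 0.05 -0.45 1; 0 0 0 0 0.05 -0.45 1"
}}

```text
time: 5.63
eef_pos: [0.5634, -0.0206, 0.3398]
tcp_rot: [0.646, 0.764, -0.0, -0.001]
contact_force: [7.0, -1.8, -12.8]
opening: 0.226
```

```bash
cat > look.py <<'E'
from h import *
import sys
tag=sys.argv[1]
for n,(x0,y0,x1,y1) in (("top",(280,160,480,280)),("side",(310,60,410,260))):
    p,d=ctrl.read_camera(n);np.savez(f"{n}{tag}.npz",p=p,d=d)
    c=np.clip(p[y0:y1,x0:x1,::-1].astype(float)*2,0,255).astype(np.uint8)
    s=3 if n=="side" else 4
    cv2.imwrite(f"pics/{n}{tag}.png",cv2.resize(c,None,fx=s,fy=s,interpolation=cv2.INTER_CUBIC))
    hsv=cv2.cvtColor(p,cv2.COLOR_RGB2HSV)
    m=(hsv[...,0]<15)&(hsv[...,1]>100)&(hsv[...,2]>35);m[:y0]=0;m[y1:]=0;m[:,:x0]=0;m[:,x1:]=0
    k,l,st,ce=cv2.connectedComponentsWithStats(m.astype(np.uint8))
    for j in range(1,k):
        if st[j,4]<8: continue
        ys,xs=np.where(l==j);dd=d[ys,xs];P=unproj(n,np.c_[xs,ys],dd)[dd>0];print(n,st[j],np.median(P,0))
E
python3 look.py 3;python3 - <<'E'
from h import *
# black middle rung in the side view: dark pixels near easel plane
z=np.load("side3.npz");p=z["p"];d=z["d"]
ys,xs=np.mgrid[60:300,300:430];ys=ys.ravel();xs=xs.ravel()
dd=d[ys,xs];P=unproj("side",np.c_[xs,ys],dd);v=p[ys,xs].max(1)
a=np.deg2rad(9.85);ex=np.array([np.cos(a),np.sin(a)]);ey=np.array([-ex[1],ex[0]])
q=P[:,:2]-np.array([.562,-.02]);X=q@ex;Y=q@ey
for lo in np.arange(-.07,.08,.02):
    m=(dd>0)&(v<40)&(abs(Y-lo)<.01)&(P[:,2]>.08)&(P[:,2]<.14)&(X>-.04)&(X<0.01)
    if m.sum(): print(lo.round(3),m.sum(),"X",np.median(X[m]).round(4),"z",np.percentile(P[m,2],[5,50,95]),"Xr",np.percentile(X[m],[5,95]))
E
```

```text
top [332 160   2   6   8] [0.6245 0.0107 0.2818]
top [325 193  16  13 144] [0.5544 0.0158 0.3585]
top [302 198   5  12  38] [0.5515 0.0554 0.3579]
top [343 211  12   6  30] [ 0.5549 -0.0196  0.163 ]
top [346 221   9   3  10] [ 0.5391 -0.0219  0.1638]
side [337  91  22  43 298] [0.5533 0.0303 0.3578]
side [380  97  30  12 112] [ 1.2746 -2.1444 -0.6781]
side [351 186   3   5   9] [ 0.5586 -0.02    0.1621]
side [358 186   5   9  15] [ 0.5399 -0.0222  0.1615]
-0.07 151 X -0.018 z [0.0822 0.1053 0.1204] Xr [-0.0275  0.0055]
-0.05 28 X -0.0179 z [0.1055 0.1089 0.1114] Xr [-0.0216 -0.0109]
-0.03 32 X -0.0182 z [0.103  0.109  0.1113] Xr [-0.0212 -0.0124]
-0.01 27 X -0.0169 z [0.1066 0.1091 0.1105] Xr [-0.0206 -0.0118]
0.01 25 X -0.0174 z [0.1066 0.1089 0.1108] Xr [-0.0201 -0.0131]
0.03 29 X -0.0167 z [0.107  0.109  0.1114] Xr [-0.0211 -0.0126]
0.05 24 X -0.0176 z [0.1076 0.1088 0.1116] Xr [-0.0202 -0.013 ]
0.07 13 X 0.0049 z [0.0826 0.0846 0.107 ] Xr [-0.0184  0.009 ]
```

View pics/side3.png

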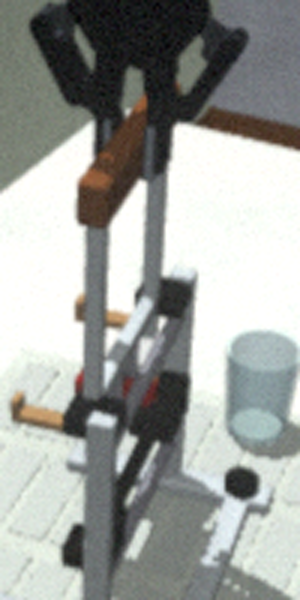

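Pawl level at (150,385), bar top 0.358 (carrier ≈0.098). The depth image puts the top of the black rung at about 0.111, so the seat should be near carrier 0.055. I'll lower it gripped to about 0.072, clear of any possible seat.

Emit:
{"op": "servo_tool", "data": {
  "increments": "0 0 0 0 0.03 0.2 1; 0 0 0 0 0.06 0.6 1; 0 0 0 0 0.06 1.1 1; 0 0 0 0 0.06 1.6 1; 0 0 0 0 0.06 2.1 1; 0 0 0 0 0.06 2.45 1; 0 0 0 0 0.06 2.6 1; 0 0 0 0 0.06 2.6 1; 0 0 0 0 0.06 2.6 1; 0 0 0 0 0.06 2.6 1"
}}

```text
time: 6.57
eef_pos: [0.5635, -0.0206, 0.3194]
tcp_rot: [0.646, 0.764, -0.0, -0.0]
contact_force: [-4.6, -0.7, 5.3]
opening: 0.225
```

The arm is compliant, about 3 N/mm. That makes for gentle pressing. I'll release here (friction holds the carrier), shut the fingers above the bar, and press down from the top.

Emit:
{"op": "servo_tool", "data": {
  "increments": "0 0 0 0 0 -0.1 2.5; 0 0 0 0 0 -0.2 4; 0 0 0 0 0 -0.2 5; 0 0 0 0 0 -0.2 5; 0 0 0 0 0 -1.5 5; 0 0 0 0 0 -3.5 5; 0 0 0 0 0 -5.5 5; 0 0 0 0 0 -5.5 3; 0 0 0 0 0 -5.5 0; 0 0 0 0 0 -5.5 0",
  "grip_force": 20
}}

```text
time: 7.4
eef_pos: [0.5636, -0.0205, 0.3733]
tcp_rot: [0.646, 0.764, -0.0, -0.0]
contact_force: [0.8, -1.3, -0.7]
opening: 0.169
```

Emit:
{"op": "servo_tool", "data": {
  "increments": "0 0 0 0 0 0 0; 0 0 0 0 0 0 0; 0 0 0 0 0 0 0; 0 0 0 0 0 0 0; 0 0 0 0 0 0 0; 0 0 0 0 0 0 0"
}}

```text
time: 7.9
eef_pos: [0.5637, -0.0205, 0.3736]
tcp_rot: [0.646, 0.764, -0.0, -0.0]
contact_force: [0.6, -0.4, 0.6]
opening: 0.003
```

```bash
python3 go.py .562 -.020 .3194; python3 look.py 4
```

```text
7.9 [ 0.5637 -0.0205  0.3736] [ 0.583  -0.4254  0.5991] 0.002821883476934106 [-0.2162 -0.0293  1.694  -0.      1.4772 -0.3832]
rotvec [-0.0003 -0.0001 -0.0049] shift cm [ 0.0762 -0.1599  5.4213]
top [323 194  25  14 223] [0.5554 0.0123 0.3381]
top [343 213  10   4  17] [ 0.5551 -0.0171  0.1433]
top [350 221   6   3  12] [ 0.5411 -0.0281  0.1422]
top [345 222   4   3   8] [ 0.5383 -0.0174  0.1419]
side [337  96  32  43 355] [ 0.5579 -0.0046  0.3377]
side [381  97  29  12 106] [ 1.2778 -2.1422 -0.6809]
side [337 138   8   7  15] [0.5469 0.0601 0.3176]
side [358 186   5   8  27] [ 0.6079 -0.1735  0.0427]
side [354 194   8   9  39] [ 0.5429 -0.0156  0.1417]
```

View pics/side4.png

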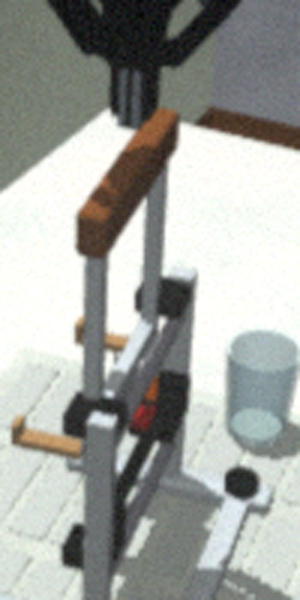

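Holding itself: bar top 0.338 (carrier ≈0.078), with the pawl level at about (145,412), roughly 23 mm above its seat. Now I'll press down from the top.

Emit:
{"op": "servo_tool", "data": {
  "increments": "0 0 0 0 0 0.6 0; 0 0 0 0 0 1.2 0; 0 0 0 0 0 1.7 0; 0 0 0 0 0 2 0; 0 0 0 0 0 2.2 0; 0 0 0 0 0 2.4 0; 0 0 0 0 0 2.6 0; 0 0 0 0 0 2.8 0; 0 0 0 0 0 3 0; 0 0 0 0 0 3 0"
}}

```text
time: 8.83
eef_pos: [0.5636, -0.0205, 0.3436]
tcp_rot: [0.646, 0.764, -0.0, -0.0]
contact_force: [-3.5, 0.7, 4.2]
opening: 0.002
```

Emit:
{"op": "servo_tool", "data": {
  "increments": "0 0 0 0 0 0.1 0; 0 0 0 0 0 0.2 0; 0 0 0 0 0 0.3 0; 0 0 0 0 0 0.4 0; 0 0 0 0 0 0.4 0; 0 0 0 0 0 0.4 0"
}}

```text
time: 9.33
eef_pos: [0.5639, -0.0206, 0.3395]
tcp_rot: [0.646, 0.764, 0.0, 0.0]
contact_force: [-1.6, 0.4, 2.1]
opening: 0.001
```

Emit:
{"op": "servo_tool", "data": {
  "increments": "0 0 0 0 0 0.1 0; 0 0 0 0 0 0.2 0; 0 0 0 0 0 0.3 0; 0 0 0 0 0 0.3 0; 0 0 0 0 0 0.3 0"
}}

```text
time: 9.75
eef_pos: [0.5639, -0.0205, 0.3367]
tcp_rot: [0.646, 0.764, 0.0, 0.0]
contact_force: [-1.5, 0.4, 3.9]
opening: 0.003
```

Emit:
{"op": "servo_tool", "data": {
  "increments": "0 0 0 0 0 0.05 0; 0 0 0 0 0 0.1 0; 0 0 0 0 0 0.15 0; 0 0 0 0 0 0.2 0; 0 0 0 0 0 0.2 0; 0 0 0 0 0 0.2 0"
}}

```text
time: 10.25
eef_pos: [0.5639, -0.0205, 0.3348]
tcp_rot: [0.646, 0.764, 0.0, 0.0]
contact_force: [-2.1, -0.5, 3.4]
opening: 0.001
```

Emit:
{"op": "servo_tool", "data": {
  "increments": "0 0 0 0 0 0.05 0; 0 0 0 0 0 0.1 0; 0 0 0 0 0 0.1 0; 0 0 0 0 0 0.1 0"
}}

```text
time: 10.58
eef_pos: [0.5639, -0.0205, 0.3338]
tcp_rot: [0.646, 0.764, 0.0, 0.0]
contact_force: [-0.6, 0.7, 4.0]
opening: 0.003
```

Baseline slide force is about 3.5 N. I'll keep going in small steps.

Emit:
{"op": "servo_tool", "data": {
  "increments": "0 0 0 0 0 0.05 0; 0 0 0 0 0 0.1 0; 0 0 0 0 0 0.1 0; 0 0 0 0 0 0.1 0"
}}

```text
time: 10.92
eef_pos: [0.5639, -0.0205, 0.3328]
tcp_rot: [0.646, 0.764, 0.0, 0.0]
contact_force: [0.3, 0.8, 3.5]
opening: 0.004
```

Emit:
{"op": "servo_tool", "data": {
  "increments": "0 0 0 0 0 0.05 0; 0 0 0 0 0 0.1 0; 0 0 0 0 0 0.1 0; 0 0 0 0 0 0.1 0"
}}

```text
time: 11.25
eef_pos: [0.5639, -0.0205, 0.3318]
tcp_rot: [0.646, 0.764, 0.0, 0.0]
contact_force: [-0.4, 0.6, 4.2]
opening: 0.002
```

Emit:
{"op": "servo_tool", "data": {
  "increments": "0 0 0 0 0 0.05 0; 0 0 0 0 0 0.1 0; 0 0 0 0 0 0.1 0; 0 0 0 0 0 0.1 0"
}}

```text
time: 11.58
eef_pos: [0.5639, -0.0205, 0.3308]
tcp_rot: [0.646, 0.764, 0.0, 0.0]
contact_force: [0.9, 0.9, 4.1]
opening: -0.002
```

```bash
python3 go.py .562 -.020 .3194; python3 look.py 5
```

```text
11.5833 [ 0.5639 -0.0205  0.3308] [0.8655 0.8926 4.1406] -0.0017501135140784137 [-0.2162 -0.0129  1.7537  0.      1.4004 -0.3832]
rotvec [ 0.0004  0.0001 -0.0049] shift cm [ 0.0834 -0.1767  1.1383]
top [332 160   2   6   8] [0.5708 0.0178 0.5338]
top [324 197  19  14 163] [0.5553 0.0137 0.317 ]
top [303 203   4   8  17] [0.552  0.0567 0.3174]
top [344 221  11   5  27] [ 0.5412 -0.0236  0.1214]
side [380  98  30  11  97] [ 1.2605 -2.1454 -0.6796]
side [360 106   8  14  58] [ 0.5644 -0.0701  0.3166]
side [336 123  23  32 201] [0.5514 0.0402 0.3165]
side [347 184   2   5   8] [ 0.6433 -0.1704  0.0426]
side [358 186   5   8  24] [ 0.6076 -0.1725  0.0429]
side [351 202  11   9  58] [ 0.5459 -0.0164  0.121 ]
```

View pics/side5.png

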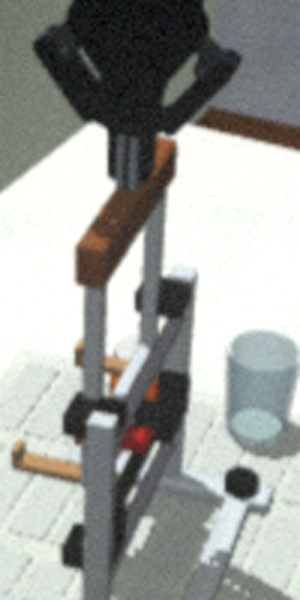

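The pawl is just above the rung at (140,437): nose top 0.121, so about 2 mm of gap remains.

Emit:
{"op": "servo_tool", "data": {
  "increments": "0 0 0 0 0 0.05 0; 0 0 0 0 0 0.08 0; 0 0 0 0 0 0.08 0; 0 0 0 0 0 0.08 0"
}}

```text
time: 12.02
eef_pos: [0.5639, -0.0205, 0.33]
tcp_rot: [0.646, 0.764, 0.0, 0.0]
contact_force: [2.3, -0.2, 3.3]
opening: 0.001
```

Emit:
{"op": "servo_tool", "data": {
  "increments": "0 0 0 0 0 0.05 0; 0 0 0 0 0 0.08 0; 0 0 0 0 0 0.08 0; 0 0 0 0 0 0.08 0"
}}

```text
time: 12.35
eef_pos: [0.5639, -0.0206, 0.3292]
tcp_rot: [0.646, 0.764, 0.0, 0.0]
contact_force: [2.1, -0.4, 3.3]
opening: -0.002
```

Emit:
{"op": "servo_tool", "data": {
  "increments": "0 0 0 0 0 0.05 0; 0 0 0 0 0 0.08 0; 0 0 0 0 0 0.08 0; 0 0 0 0 0 0.08 0"
}}

```text
time: 12.68
eef_pos: [0.5638, -0.0205, 0.3284]
tcp_rot: [0.646, 0.764, 0.0, 0.0]
contact_force: [2.3, -0.3, 3.5]
opening: -0.004
```

Emit:
{"op": "servo_tool", "data": {
  "increments": "0 0 0 0 0 0.05 0; 0 0 0 0 0 0.08 0; 0 0 0 0 0 0.08 0; 0 0 0 0 0 0.08 0"
}}

```text
time: 13.02
eef_pos: [0.5639, -0.0205, 0.3276]
tcp_rot: [0.646, 0.764, 0.0, 0.0]
contact_force: [2.2, -1.5, 3.8]
opening: -0.001
```

Emit:
{"op": "servo_tool", "data": {
  "increments": "0 0 0 0 0 0.05 0; 0 0 0 0 0 0.08 0; 0 0 0 0 0 0.08 0; 0 0 0 0 0 0.08 0"
}}

```text
time: 13.35
eef_pos: [0.5638, -0.0205, 0.3272]
tcp_rot: [0.646, 0.764, 0.0, 0.0]
contact_force: [1.6, -0.2, 5.2]
opening: -0.002
```

Emit:
{"op": "servo_tool", "data": {
  "increments": "0 0 0 0 0 0.05 0; 0 0 0 0 0 0.08 0; 0 0 0 0 0 0.08 0; 0 0 0 0 0 0.08 0"
}}

```text
time: 13.68
eef_pos: [0.5639, -0.0205, 0.327]
tcp_rot: [0.646, 0.764, 0.0, 0.0]
contact_force: [2.0, -0.2, 6.7]
opening: -0.003
```

I can feel the seat: the force is rising and the travel has nearly stopped. I'll press on to about 11 N total, roughly 7 N on the nose.

Emit:
{"op": "servo_tool", "data": {
  "increments": "0 0 0 0 0 0.05 0; 0 0 0 0 0 0.1 0; 0 0 0 0 0 0.1 0; 0 0 0 0 0 0.1 0"
}}

```text
time: 14.02
eef_pos: [0.5639, -0.0205, 0.3267]
tcp_rot: [0.646, 0.764, 0.0, 0.001]
contact_force: [0.9, 0.5, 8.1]
opening: -0.002
```

Emit:
{"op": "servo_tool", "data": {
  "increments": "0 0 0 0 0 0.05 0; 0 0 0 0 0 0.1 0; 0 0 0 0 0 0.1 0; 0 0 0 0 0 0.1 0"
}}

```text
time: 14.35
eef_pos: [0.5639, -0.0206, 0.3264]
tcp_rot: [0.646, 0.764, 0.0, 0.001]
contact_force: [0.1, -0.6, 9.2]
opening: 0.0
```

Emit:
{"op": "servo_tool", "data": {
  "increments": "0 0 0 0 0 0.05 0; 0 0 0 0 0 0.1 0; 0 0 0 0 0 0.1 0; 0 0 0 0 0 0.1 0"
}}

```text
time: 14.68
eef_pos: [0.5639, -0.0206, 0.326]
tcp_rot: [0.646, 0.764, 0.0, 0.001]
contact_force: [-0.9, 1.6, 12.8]
opening: -0.0
```

Emit:
{"op": "servo_tool", "data": {
  "increments": "0 0 0 0 0 0.05 0; 0 0 0 0 0 0.08 0; 0 0 0 0 0 0.08 0; 0 0 0 0 0 0.08 0; 0 0 0 0 0 0.08 0"
}}

```text
time: 15.1
eef_pos: [0.5639, -0.0205, 0.3259]
tcp_rot: [0.646, 0.764, 0.0, 0.001]
contact_force: [-1.9, -0.2, 14.1]
opening: -0.004
```

The nose load is about 10–12 N, from both the force rise and the 1.4 mm of give. That's enough, so I'll lift straight off.

Emit:
{"op": "servo_tool", "data": {
  "increments": "0 0 0 0 0 -0.2 0; 0 0 0 0 0 -0.5 0; 0 0 0 0 0 -1 0; 0 0 0 0 0 -2 0; 0 0 0 0 0 -3.5 0; 0 0 0 0 0 -5 0; 0 0 0 0 0 -6 0; 0 0 0 0 0 -6 0; 0 0 0 0 0 -6 0"
}}

```text
time: 15.85
eef_pos: [0.5637, -0.0205, 0.3825]
tcp_rot: [0.646, 0.764, 0.0, 0.0]
contact_force: [0.0, 0.1, -0.6]
opening: 0.002
```

```bash
python3 go.py .562 -.020 .3194; python3 look.py 6
```

```text
15.85 [ 0.5637 -0.0205  0.3825] [ 0.0434  0.1384 -0.631 ] 0.0020186852065116165 [-0.2161 -0.032   1.6811 -0.      1.4923 -0.3832]
rotvec [ 0.0002  0.0001 -0.0048] shift cm [ 0.0775 -0.164   6.3054]
top [390 194  10   4  30] [ 0.5642 -0.0818  0.3129]
top [323 196  29  16 262] [0.5558 0.0102 0.3122]
top [344 221  11   5  27] [ 0.5417 -0.024   0.1173]
side [380  97  19   9  71] [ 1.319  -2.1438 -0.6816]
side [400 102  10   7  35] [ 1.1972 -2.1464 -0.6796]
side [336 108  32  49 368] [0.5577 0.0033 0.3119]
side [347 185   3   5  10] [ 0.6423 -0.1682  0.0425]
side [358 186   5   8  23] [ 0.6077 -0.1723  0.0424]
side [350 204  11   9  65] [ 0.5468 -0.0156  0.1162]
```

View pics/side6.png

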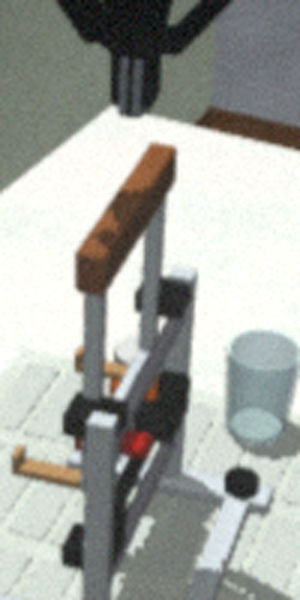

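View pics/top6.png

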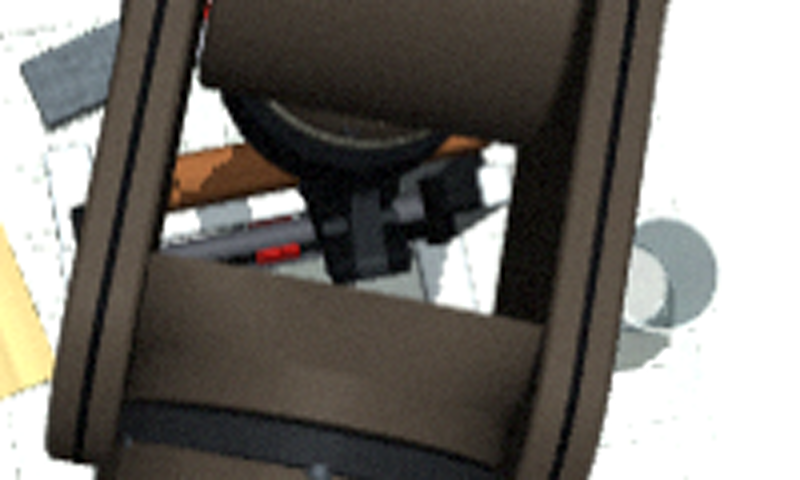

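The side view shows the pawl level on the black rung at (135,440), the bar top at 0.312 where I left it, and the gripper clear of it. Handing in.

```bash
python3 -c "
from plant import ctrl
print(ctrl.sign_off())"
```

```text
the job is handed in; nothing more can be done
None
```

The carrier is now one rung higher, with its pawl standing on the black middle rung. I handed the job in at about 16 s; no verdict was reported.

- **Lift:** I gripped the bar and raised the carrier to about 0.098. The camera showed the pawl level again above the middle rung.
- **Lower:** I brought it down gripped to about 0.078 and let go, and friction held it there. With shut fingers I pressed on top of the bar in small steps. The sliding force was about 3.6 N until the pawl met the rung at carrier height about 0.053.
- **Press:** I pushed to about 14 N total. The force rise puts roughly 10 N on the nose and the 1.4 mm of rung give puts about 12 N. Both are under the 20 N limit. Then I lifted straight off.

**Last checks:**
- The bar top was at 0.312 after letting go, the same height as under the press, so it did not spring back.
- The pawl was level on the rung, and the gripper was clear with no contact force.
- The final load on the nose was not measured. I inferred it from the press and from guide friction holding the carrier in place.
- The glass and jar looked unmoved. In the last pictures the arm hid part of the brush and stencil, though the tool never went near them.

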